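# Change the vial block on a rocking shaker with a sprung gate

## Robot

A 6-joint arm with a two-finger parallel gripper is mounted at the origin on a cart in front of the work surface, level with it; the furniture and walls round the work are solid. World frame = base frame: x ahead of the robot, y to its left, z up, the work surface at z = 0. Lengths are in mm, angles in rad, forces in N, time in s.
With the tool pointing down it reaches from about 350 to 775 mm from the base axis. Payload 7.3 kg.
Tool frame: the origin (TCP) lies on the centre line of the jaws, within the pads' length; the fingertips stand finger_overhang ahead of it and the grasp point (between the pads) lies 8 mm behind it (finger_overhang is the distance from the TCP to the fingertips, in mm); z points along the fingers, y is the line along which they close (so a half turn about z gives the same grasp; the last joint's range is limited). The gripper opens to 92 mm and grips with 3 to 60 N. Pads are 19 mm wide; open, the fingers measure 130 mm over their backs; the gripper's body (75 mm by 190 mm) begins 47 mm behind the grasp point.
Start: joints at [-1.475, 0.342, 1.524, -0, 1.275, -0.146], TCP at [125.733, -509.74, 237.741] pointing down, gripper open.
Joint ranges: [-2.53, 2.53], [-0.77, 2.02], [0.04, 2.7], [-1, 4.14], [0.28, 2.66], [-3.11, 3.11]. Speed limits (rad/s): [2.57, 2.57, 3.14, 3.14, 3.14, 3.14].

## Interface

Orientations are given as [roll, pitch, yaw] about the fixed x, y, z axes, in that order (R = Rz(yaw) Ry(pitch) Rx(roll)).
In Python, from plant import get_obs, capture, close_job, finger_overhang gives the robot as it stands.
- The arm moves only by the shell command python3 -m inch 'ROWS'. ROWS is JSON, one flat list of numbers, 7 for each row, row after row: the turn, a rotation vector about the tool's x, y, z scaled (see below), then the shift along the tool's x, y, z scaled (see below), then the closure, from -1 (fully open) to 1 (shut). In form: [ax, ay, az, tx, ty, tz, gripper, ax, ay, az, tx, ty, tz, gripper, ...]. A call has 1 to 10 rows; each row shifts and turns the commanded pose from where the row before left it, along the tool's axes as they then stand; what a row does not reach is not made up. The controller multiplies each number of a shift by 0.8 m and each number of a turn by 1.5 rad. A row lasts 1/12 s, in which the tool goes at most 41.7 mm and 7.16 degrees, less where a joint would pass 70% of its speed; a pose out of reach is approached as far as the arm can. A call with a number of a shift or a turn outside -1 to 1 is refused whole. A call with a gripper value outside its range is refused whole. The fingers move at their own pace and stop on an object; the grip force is fixed at half the most. Time passes only in rows, so rows that do not move let the fingers close. It gives the time, the measured TCP pose, the force, the opening and the grip force at its end, in the units of the state.
- get_obs(): the state, without advancing time (a new reading comes with each control period).
- capture(name): name is "side" or "top"; returns a dict with "image" (400x640x3 uint8, red, green, blue), "mtx" (3x3 intrinsics, pixels), "distortion" ([k1, k2, p1, p2, k3] as OpenCV has them; the pictures are not rectified), "pose" (4x4, takes a point from camera to world coordinates). Camera axes: x right, y up, looking along -z (the intrinsics and any distortion apply to the point x, -y, -z); pixel columns grow to the right and rows downward; lengths in mm; the calibration is good to about 2 mm. A picture is of the moment at which its call begins. There is no depth.
- close_job(): hands the job in; it is judged then, once.
The state is a dict: "time": time; "joint_positions": joint angles; "dq": joint speeds; "tau": joint torques, N m; "tool_pos": TCP position; "tcp_rot": TCP orientation; "contact_force": force on the tool from outside, world axes, zero at the start; "moment": the same for the moment, N m; "grip_width": finger opening in mm; "finger_force": force on a finger pad.
Only numpy, scipy, OpenCV 4.12 (cv2) and the standard library are available. Lean on these libraries where they do the work, as an engineer would, in place of code of your own. Each camera call takes 0.05 s, during which the arm holds its last target. There are 200 camera calls.

## Task

The vial block clamped on the parked rocking shaker is finished: push the spring gate back with it, take it out and set it down gently, flat inside the steel tray. Then load the fresh vial block from the worktop in its place: hold the sprung gate open with the block's lower end while you swing the upper end down, and let the spring clamp it home between gate and fixed stop, flat on the platform, and let go. Never tip a block right over, do not force anything, and leave the other glassware and bottles where they stand.

Things in the scene. Friction and masses are not known exactly. Their poses are not given: they have to be found in the camera images.
- rocker: rocking shaker, white base 164 x 174 mm, fixed to the worktop, carrying a tilted platform. Origin under its middle on the worktop; x points from its front panel to its back (roughly away from the robot), z up.
- platform: rocker's aluminium platform, 184 x 136 mm, locked, front end down at 0.35 rad (20 degrees). Origin: middle of the nest floor (125 mm above the worktop), where the centre of a seated block's underside lies; x up the slope to the fixed stop, y across, z square to the platform. 4 round-nosed locating pins, 8 mm thick, 12 mm high, at x +-36, y +-32 mm, leave 2 mm beside a block each side.
- fixed_lip (a point): middle of the inner edge of the fixed stop's lip, at the nest's upper end: platform x = +51, z = 13.5 mm. The lip's underside is 11 mm and its top 16 mm above the floor; the stop's face below it is at x = +56 mm. With the gate fully open the gap between the two lips is still about 4 mm shorter than a block, so a block cannot go straight down or up.
- gate_face (a point): middle of the gate's inner face, 5 mm above the floor; moves with the gate. Lip overhangs 9 to 10 mm inward (platform +x), underside 12 mm up at the face rising to 15 mm at its edge, top 19 mm up. So a block enters or leaves with its lower flange under this lip, its other end 10 to 20 degrees up from the platform, the gate held at 0.010 or more until that end is down past the fixed lip.
- gate (a joint): sprung gate, steel bar 62 mm wide with hooked lip and thumb tab (33 mm high), sliding along platform x. Value in m: its face is at platform x = -0.052 - value; 0 shut on an empty nest, 0.004 resting on a seated block, 0.014 fully open. Spring pushes up the slope, 7.5 N at 0.004, 11.5 N at 0.014, enough to push a released block home. Spring barrels behind it reach x = -0.103, 18 mm high.
- finished_block: aluminium vial block at the start seated in the rocker's nest. Base plate 112 (x) x 52 (y) x 8 mm; on it a body 80 x 52 mm up to 42 mm, then black vial caps up to 53 mm. So a bare flange 16 mm long, 8 mm thick sticks out at each end; the long sides are flat from 0 to 42 mm. Same both ways round, vials fixed, 0.36 kg. Origin: centre of the underside; x along its length, z up.
- fresh_block: aluminium vial block at the start standing on the worktop to the left or to the right of the rocker. Base plate 112 (x) x 52 (y) x 8 mm; on it a body 80 x 52 mm up to 42 mm, then black vial caps up to 53 mm. So a bare flange 16 mm long, 8 mm thick sticks out at each end; the long sides are flat from 0 to 42 mm. Same both ways round, vials fixed, 0.36 kg. Origin: centre of the underside; x along its length, z up.
- tray: shallow stainless tray, 172 (x) x 150 (y) mm outside, rim 16 mm high, walls 3 mm, floor 3 mm thick, fixed to the worktop to the left. Origin under its middle, on the worktop.
- flask_a: conical glass flask, 66 mm wide, 116 mm high, bystander; it stands on the side of the rocker where the fresh block is not. Origin: centre of its underside.
- flask_b: conical glass flask, 66 mm wide, 116 mm high, bystander behind. Origin: centre of its underside.
- measuring_cylinder: glass measuring cylinder, 206 mm high, foot 62 mm wide, bystander. Origin: centre of its underside.
- small_beaker: small glass beaker, 46 mm wide, 59 mm high, bystander at the front. Origin: centre of its underside.
- sample_cup: sample cup with lid, 56 mm wide, 60 mm high, bystander at the front left. Origin: centre of its underside.
- buffer_bottle: small white bottle, 42 mm wide, 80 mm high, bystander at the front right. Origin: centre of its underside.
- squeeze_bottle: squeeze wash bottle, 72 mm wide, 213 mm high, bystander at the right. Origin: centre of its underside.
There are look-alikes about, which are no part of the job. What is shaped like the fresh_block but purple is not meant. Leave any red look-alike of the finished_block alone.

How it is judged:
By the outcome, as a careful person would: the job done as asked, in the order asked, and still so for the second after the job is handed in, with the robot touching nothing.
It also fails if it takes over 69 s, if anything falls off the work surface, if the arm or the gripper's body presses on something with over 40 N, if the wrist force passes 120 N, or if a joint passes its speed limit or range.

## Working session

There is one attempt and no reset: what is moved stays moved. The work goes in short steps, Python scripts to look and compute and a shell command to move; the robot and the scene stay as the last step left them, time stands still between calls to the robot, and variables do not carry over. Pictures are saved under pics/ and viewed, at most 10 in all, crops included, and the job is handed in when it is done.

```bash
ls; mkdir -p pics
python3 - <<'E'
from plant import *
import cv2
print(finger_overhang, get_obs())
for n in("side","top"):
    c=capture(n); cv2.imwrite(f"pics/{n}0.png",c["image"][:,:,::-1]); print(n,c["mtx"],c["distortion"],c["pose"])
E
```

```text
pics
11.0 {'time': 0.0, 'joint_positions': array([-1.47498671e+00,  3.42722605e-01,  1.52501279e+00, -1.38760157e-06,
        1.27537113e+00, -1.45985495e-01]), 'dq': array([-0.00343427, -0.00050552,  0.00048459, -0.00053081, -0.00018153,
       -0.00103585]), 'tau': array([ 2.65236355e-03, -4.31233764e+01, -2.44222873e+01,  7.19693466e-02,
        5.60268725e-02, -1.19150254e-04]), 'tool_pos': array([ 125.70091187, -509.33770217,  237.04647475]), 'tcp_rot': array([-3.14009469e+00, -2.18906773e-04,  2.41795354e-01]), 'contact_force': array([0.02977162, 0.50874044, 0.67670685]), 'moment': array([ 0.0449443 ,  0.00346184, -0.00383129]), 'finger_force': 0.0, 'grip_width': 92.08176667071348}
side [[425.04548045   0.         317.18627291]
 [  0.         425.04548045 199.05645467]
 [  0.           0.           1.        ]] [-0.00984498  0.          0.          0.          0.        ] [[ 9.65464757e-01  1.00752074e-01 -2.40264067e-01  1.86946543e+02]
 [-2.60521588e-01  3.82229429e-01 -8.86582859e-01 -1.48691930e+03]
 [ 2.51093550e-03  9.18558481e-01  3.95277133e-01  7.23076164e+02]
 [ 0.00000000e+00  0.00000000e+00  0.00000000e+00  1.00000000e+00]]
top [[446.82126518   0.         323.35921188]
 [  0.         446.82126518 195.17968731]
 [  0.           0.           1.        ]] [-0.04973371  0.          0.          0.          0.        ] [[ 2.50818900e-02  9.84959688e-01 -1.70954120e-01  2.97644882e+02]
 [-9.99685399e-01  2.47187967e-02 -4.25249115e-03 -1.50120805e+02]
 [ 3.72477950e-05  1.71006998e-01  9.85269813e-01  1.53864240e+03]
 [ 0.00000000e+00  0.00000000e+00  0.00000000e+00  1.00000000e+00]]
```

View pics/top0.png

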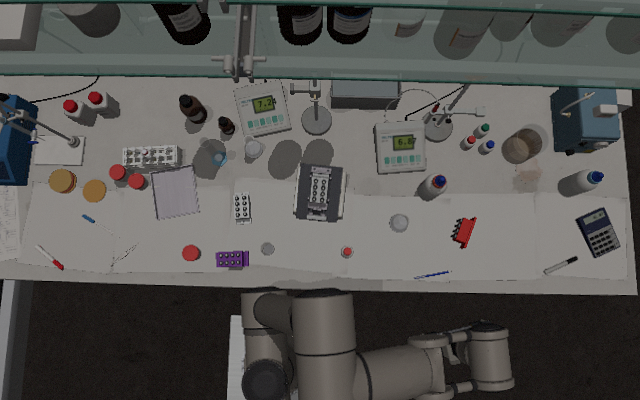

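View pics/side0.png

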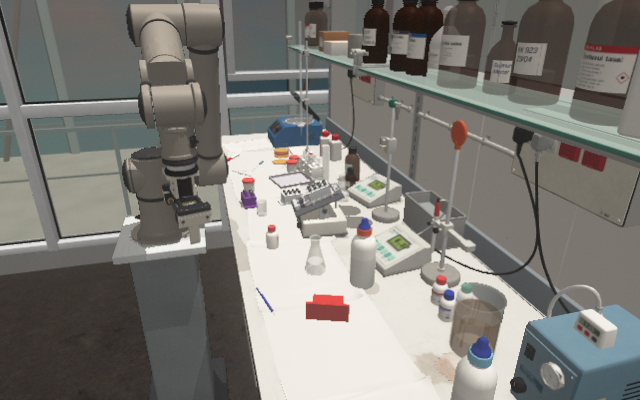

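Top view: rocker with the clamped grey block at about (320,187), grey fresh-block candidate (241,207), purple look-alike (232,258), red look-alike (463,232), tray (176,193), flask_a (400,222), beaker (267,249), sample cup (191,253), buffer bottle (347,252). The fresh block is the grey one at (241,207): it is beside the rocker on the side opposite flask_a and it is not purple. I'll confirm that with an enlarged crop.

```bash
cat > h.py <<'E'
import numpy as np, cv2
from plant import *
def ray(c,uv):
    uv=np.array(uv,float).reshape(-1,1,2)
    n=cv2.undistortPoints(uv,c["mtx"],np.array(c["distortion"])).reshape(-1,2)
    d=np.c_[n[:,0],-n[:,1],-np.ones(len(n))]@c["pose"][:3,:3].T
    return c["pose"][:3,3],d
def onz(c,uv,z):
    o,d=ray(c,uv); return o+d*((z-o[2])/d[:,2])[:,None]
def proj(c,P):
    P=np.array(P,float).reshape(-1,3); q=(P-c["pose"][:3,3])@c["pose"][:3,:3]; q=q*[1,-1,-1]
    return cv2.projectPoints(q,np.zeros(3),np.zeros(3),c["mtx"],np.array(c["distortion"]))[0].reshape(-1,2)
def crop(c,name,x0,x1,y0,y1,s):
    im=cv2.resize(c["image"][y0:y1,x0:x1,::-1],None,fx=s,fy=s,interpolation=cv2.INTER_CUBIC); cv2.imwrite("pics/"+name,im)
    return im
E
python3 - <<'E'
from h import *
t=cv2.imread("pics/top0.png"); s=cv2.imread("pics/side0.png")
a=cv2.resize(t[145:275,145:360],(774,468),interpolation=cv2.INTER_CUBIC); 
cv2.imwrite("pics/c1.png",a)
b=cv2.resize(s[165:265,230:350],(720,600),interpolation=cv2.INTER_CUBIC); cv2.imwrite("pics/c2.png",b)
E
```

```text
(no output)
```

View pics/c1.png

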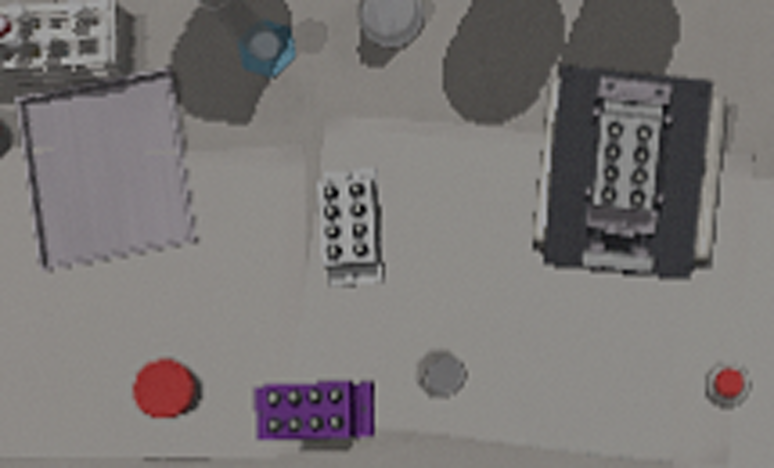

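View pics/c2.png

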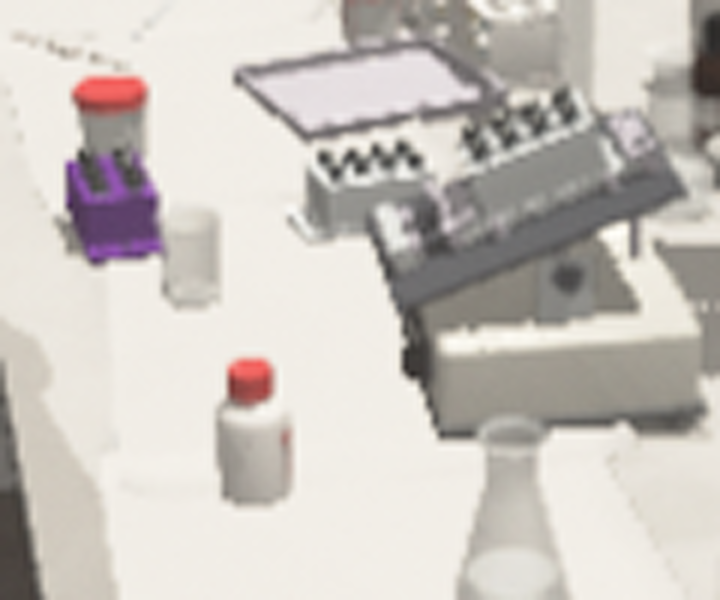

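The crop confirms it: the fresh block is grey with 8 black caps (c1 ~345,220). The purple one stands apart at (315,410). The finished block sits in the nest at (628,160), and the tray is empty at (108,170). Next I'll measure.

```bash
cat > m.py <<'E'
from h import *
c=capture("top"); im=c["image"]; g=cv2.cvtColor(im,cv2.COLOR_RGB2GRAY)
def caps(x0,x1,y0,y1,th,S=8):
    r=cv2.resize(g[y0:y1,x0:x1],None,fx=S,fy=S,interpolation=cv2.INTER_CUBIC)
    n,l,st,ce=cv2.connectedComponentsWithStats((r<th).astype(np.uint8))
    out=[((ce[i]+.5)/S-.5+[x0,y0],st[i,4]/S/S) for i in range(1,n) if 2<st[i,4]/S/S<16]
    return out
if __name__=="__main__":
    for nm,R in(("fresh",(231,253,188,226)),("fin",(308,331,174,206))):
        for th in(60,80,100):
            o=caps(*R,th); print(nm,th,[(p.round(1).tolist(),round(a,1)) for p,a in o])
    hsv=cv2.cvtColor(im,cv2.COLOR_RGB2HSV)
    print("plate gray",g[185,300],g[185,340],im[185,300],"tray",im[190,175],"table",im[230,215],im[190,215])
    # dark plate
    m=((g<90)).astype(np.uint8); m[:, :290]=0;m[:,350:]=0;m[:160]=0;m[225:]=0
    m=cv2.morphologyEx(m,cv2.MORPH_OPEN,np.ones((3,3)))
    cs=cv2.findContours(m,0,2)[0]; k=max(cs,key=cv2.contourArea); print("plate",cv2.contourArea(k),cv2.boxPoints(cv2.minAreaRect(k)))
    d=cv2.approxPolyDP(cv2.convexHull(k),4,True); print(d.reshape(-1,2).tolist())
E
python3 m.py
```

```text
fresh 60 [([243.9, 197.6], np.float64(6.9)), ([236.9, 198.5], np.float64(5.9)), ([244.7, 203.3], np.float64(5.3)), ([237.4, 203.9], np.float64(5.7)), ([244.4, 209.0], np.float64(6.3)), ([237.7, 209.4], np.float64(4.8)), ([245.5, 214.3], np.float64(4.4)), ([238.1, 214.8], np.float64(5.2)), ([243.8, 218.2], np.float64(5.5))]
fresh 80 [([243.8, 197.6], np.float64(10.1)), ([236.7, 198.5], np.float64(9.4)), ([244.2, 203.2], np.float64(8.9)), ([237.0, 203.9], np.float64(9.9)), ([244.4, 208.9], np.float64(9.5)), ([237.6, 209.4], np.float64(6.9)), ([245.0, 214.2], np.float64(7.7)), ([237.6, 214.8], np.float64(9.2))]
fresh 100 [([243.8, 197.5], np.float64(13.9)), ([244.1, 203.1], np.float64(12.2)), ([244.4, 208.8], np.float64(13.7)), ([237.2, 209.2], np.float64(11.3)), ([244.9, 214.2], np.float64(10.7)), ([237.5, 214.7], np.float64(13.0))]
fin 60 [([314.8, 180.5], np.float64(5.2)), ([323.3, 181.4], np.float64(6.8)), ([314.7, 186.7], np.float64(10.0)), ([322.7, 187.3], np.float64(9.2)), ([314.4, 192.6], np.float64(9.6)), ([322.0, 193.3], np.float64(7.3)), ([312.9, 198.8], np.float64(5.4)), ([315.0, 198.5], np.float64(2.7)), ([321.6, 199.4], np.float64(8.8)), ([309.3, 201.1], np.float64(7.2)), ([319.4, 203.2], np.float64(2.4))]
fin 80 []
fin 100 []
plate gray 53 71 [53 52 57] tray [130 125 130] table [139 137 133] [139 137 133]
plate 1598.5 [[294.43564 217.64355]
 [300.49503 157.0495 ]
 [343.1683  161.31683]
 [337.10892 221.91089]]
[[341, 167], [336, 221], [296, 217], [301, 160], [330, 160]]
```

```bash
cat > p.py <<'E'
from m import *
np.set_printoptions(precision=1,suppress=True)
F=np.array([(236.7,198.5),(243.8,197.6),(237.0,203.9),(244.2,203.2),(237.6,209.4),(244.4,208.9),(237.6,214.8),(245,214.2)])
D=np.array([(314.8,180.5),(323.3,181.4),(314.7,186.7),(322.7,187.3),(314.4,192.6),(322.0,193.3),(313.8,198.7),(321.6,199.4)])
ij=np.array([[1,1.5-k//2,.5-k%2] for k in range(8)])
def fit(P):
    A,res,_,_=np.linalg.lstsq(ij,P,rcond=None); return A,np.abs(P-ij@A).max()
A,r=fit(onz(c,F,48)); u,v=A[1],A[2]
print("fresh o",A[0],"pitch",np.linalg.norm(u),np.linalg.norm(v),"yaw",np.arctan2(u[1],u[0]),np.arctan2(-v[0],v[1]),r)
yaw=-0.1
for _ in range(4):
    n=np.array([-np.sin(.35)*np.cos(yaw),-np.sin(.35)*np.sin(yaw),np.cos(.35)])
    o,d=ray(c,D); ctr=onz(c,[D.mean(0)],125+48*np.cos(.35))[0]
    P=o+d*(((ctr-o)@n)/(d@n))[:,None]
    A,r=fit(P); u,v=A[1],A[2]; yaw=np.arctan2(u[1],u[0])
O=A[0]-48*n; print("fin o",O,"pitch",np.linalg.norm(u),np.linalg.norm(v),"yaw",yaw,np.arctan2(-v[0],v[1]),r)
R=cv2.Rodrigues(np.array([0,0,yaw]))[0]@cv2.Rodrigues(np.array([0,-.35,0]))[0]
pl=[O+R@np.array(q) for q in((92,68,0),(92,-68,0),(-92,-68,0),(-92,68,0))]
print("plate corners px pred",proj(c,pl).tolist())
T=np.array([(22,98),(172,73),(197,240),(45,268)])/3.6+145
W=onz(c,T,16); print("tray",W,W.mean(0),np.linalg.norm(W-np.roll(W,1,0),axis=1))
for nm,q,z in(("flaskA",(400,222),60),("beaker",(267,249),50),("cup",(191,253),60),("buf",(347,252),80),("purple",(232,258),45),("flaskB?",(253,148),60),("cyl?",(218,157),100)):
    print(nm,onz(c,[q],z)[0])
s=capture("side"); print("side pred fresh",proj(s,[A[0]]));
E
python3 p.py
```

```text
fresh o [511.2 134.1  48. ] pitch 18.84060958013692 24.18374602489877 yaw 0.12013117166264368 0.12105281278766308 0.6883974546389311
fin o [ 567.5 -129.3  125. ] pitch 19.089746629280402 24.94826654961515 yaw -0.05612474122292776 -0.06639512702362123 0.9192953467572238
plate corners px pred [[299.8800164832294, 157.4513252668027], [342.4300734103145, 160.8123677968444], [337.6979212613097, 217.02715013498226], [296.10078799642395, 213.66242400502065]]
tray [[628.6 464.1  16. ]
 [657.  318.   16. ]
 [493.4 281.4  16. ]
 [462.5 426.5  16. ]] [560.4 372.5  16. ] [170.2 148.8 167.6 148.3]
flaskA [ 470.  -401.1   60. ]
beaker [370.1  38.7  50. ]
cup [349.5 288.3  60. ]
buf [ 365.6 -225.2   80. ]
purple [337.5 154.4  45. ]
flaskB? [712.2 101.5  60. ]
cyl? [667.4 209.8 100. ]
side pred fresh [[316.1 185.6]]
```

```bash
cat > g.py <<'E'
from h import *
from scipy.spatial.transform import Rotation as Ro
np.set_printoptions(precision=4,suppress=True)
O=np.array([567.5,-129.3,125.]); YP=-0.06; TH=.35
def frame(yaw,tilt): return Ro.from_euler('zy',[yaw,-tilt]).as_matrix()
RP=frame(YP,TH); FL=np.diag([1.,-1,-1])
def plat(p): return O+RP@np.array(p,float)          # platform -> world
def topl(p): return RP.T@(np.array(p)-O)
def cur():
    o=get_obs(); return Ro.from_euler('xyz',o["tcp_rot"]).as_matrix(),o["tool_pos"]
def delta(Rt,pt,frm=None):
    R,p=frm or cur()
    rv=Ro.from_matrix(R.T@Rt).as_rotvec(); d=np.array(pt)-p
    print("turn deg",np.degrees(rv),"rows",np.ceil(np.degrees(np.linalg.norm(rv))/7.1),"scaled",rv/1.5)
    print(" shift(after turn, target axes)",Rt.T@d/800," (before, current axes)",R.T@d/800,"mm",d,"rows",np.ceil(np.linalg.norm(d)/41.6))
E
python3 - <<'E'
from g import *
t=frame(YP,TH)@FL
delta(t,plat((0,0,15+75)))
delta(t,plat((0,0,15)),(t,plat((0,0,90))))
s=capture("side"); im=s["image"][:,:,::-1].copy()
x0,y0,S=250,165,6
big=cv2.resize(im[y0:y0+100,x0:x0+120],None,fx=S,fy=S,interpolation=cv2.INTER_CUBIC)
def draw(R,o):
    L=[[(x,y,z) for x,y in((a,26),(a,-26),(-a,-26),(-a,26),(a,26))] for a,z in((56,0),(56,8),(40,42))]
    for l in L:
        q=proj(s,[o+R@np.array(p,float) for p in l]); cv2.polylines(big,[np.int32((q+.5-[x0,y0])*S)],False,(0,0,255) if R[2,0]>.1 else (255,0,0),1)
draw(RP,O); draw(frame(.12,0),np.array([511.2,134.1,0]))
cv2.imwrite("pics/o1.png",big)
E
```

```text
turn deg [-1.8672 20.0474 17.1077] rows 4.0 scaled [-0.0217  0.2333  0.1991]
 shift(after turn, target axes) [ 0.4412 -0.5027  0.2088]  (before, current axes) [ 0.6125 -0.3385  0.0351] mm [410.9265 380.2542 -27.8594] rows 14.0
turn deg [0. 0. 0.] rows 0.0 scaled [0. 0. 0.]
 shift(after turn, target axes) [ 0.     -0.      0.0937]  (before, current axes) [ 0.     -0.      0.0937] mm [ 25.7173   0.     -70.453 ] rows 2.0
```

View pics/o1.png

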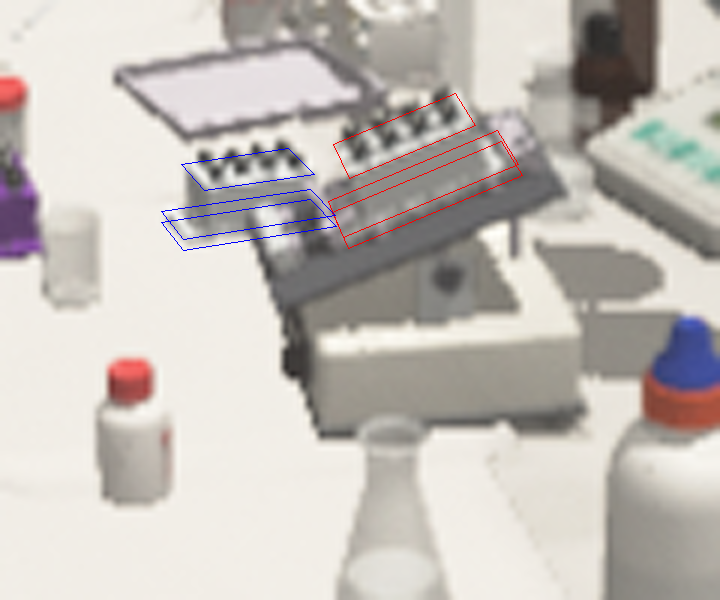

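Side crop o1: the projected outlines for both blocks lie on the real blocks to within about 1 px (2–3 mm). The finished block is at (420,190) and the fresh block at (245,200). Moving in.

```bash
python3 -m inch '[0,0,0,0.044,-0.024,0,-1,0,0,0,0.044,-0.024,0,-1,0,0,0,0.044,-0.024,0,-1,0,0,0,0.044,-0.024,0,-1,0,0,0,0.044,-0.024,0,-1,0,0,0,0.044,-0.024,0,-1,0,0,0,0.044,-0.024,0,-1,0,0,0,0.044,-0.024,0,-1,0,0,0,0.044,-0.024,0,-1,0,0,0,0.044,-0.024,0,-1]'
python3 -m inch '[-0.0044,0.0467,0.0398,0,0,0,-1,-0.0044,0.0467,0.0398,0,0,0,-1,-0.0044,0.0467,0.0398,0,0,0,-1,-0.0044,0.0467,0.0398,0,0,0,-1,-0.0044,0.0467,0.0398,0,0,0,-1,0,0,0,0,0,0,-1]'
python3 - <<'E'
from g import *
t=frame(YP,TH)@FL
delta(t,plat((0,0,15+75)))
E
```

```text
time: 1.13
tool_pos: [422.7, -237.4, 237.9]
tcp_rot: [3.141, -0.0, 0.242]
contact_force: [1.2, 0.1, -0.4]
grip_width: 91.8
finger_force: 0.0
time: 1.63
tool_pos: [420.0, -238.3, 237.1]
tcp_rot: [-3.119, -0.351, -0.067]
contact_force: [-0.0, -0.1, 1.0]
grip_width: 91.6
finger_force: 0.0
turn deg [ 0.0263 -0.0822 -0.1867] rows 1.0 scaled [ 0.0003 -0.001  -0.0022]
 shift(after turn, target axes) [ 0.1167 -0.1434  0.0824]  (before, current axes) [ 0.1162 -0.1439  0.0825] mm [116.6298 108.9512 -27.5717] rows 4.0
```

```bash
python3 -m inch '[0,0,0,0.0233,-0.0287,0.0165,-1,0,0,0,0.0233,-0.0287,0.0165,-1,0,0,0,0.0233,-0.0287,0.0165,-1,0,0,0,0.0233,-0.0287,0.0165,-1,0,0,0,0.0233,-0.0287,0.0165,-1,0,0,0,0,0,0,-1]'
python3 - <<'E'
from g import *
t=frame(YP,TH)@FL
delta(t,plat((0,0,15+30)))
c=capture("side"); a=crop(c,"x.png",270,370,130,230,5)
d=capture("top"); b=crop(d,"x.png",290,350,150,235,6)[:500]
h=500; cv2.imwrite("pics/v1.png",np.hstack([a[:,:430],b[:,:360]]))
E
```

```text
time: 2.13
tool_pos: [540.7, -126.5, 209.0]
tcp_rot: [-3.121, -0.348, -0.058]
contact_force: [-1.8, -1.0, -1.1]
grip_width: 92.0
finger_force: 0.0
turn deg [-0.0613  0.0773  0.3252] rows 1.0 scaled [-0.0007  0.0009  0.0038]
 shift(after turn, target axes) [-0.0044  0.0038  0.0539]  (before, current axes) [-0.0043  0.0039  0.0539] mm [ 11.335   -2.8446 -41.7564] rows 2.0
```

View pics/v1.png

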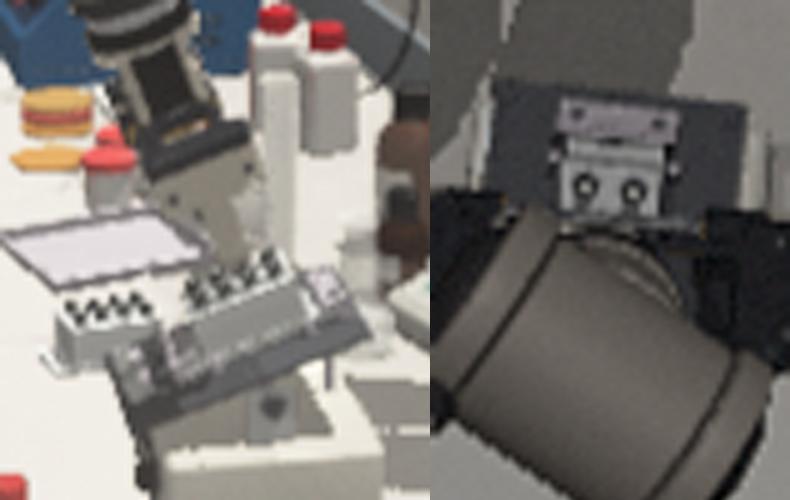

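The gripper hangs centred over the finished block (left pane ~(230,230), caps visible just below), aligned with it. Descending and closing.

```bash
python3 -m inch '[0,0,0.0019,-0.0022,0.002,0.02,-1,0,0,0.0019,-0.0022,0.002,0.02,-1,0,0,0,0,0,0.02,-1,0,0,0,0,0,0.015,-1,0,0,0,0,0,0.01,-1,0,0,0,0,0,0.006,-1,0,0,0,0,0,0,-1]'
python3 - <<'E'
from g import *
delta(frame(YP,TH)@FL,plat((0,0,15)))
E
```

```text
time: 2.82
tool_pos: [559.2, -133.7, 139.6]
tcp_rot: [-3.119, -0.348, -0.07]
contact_force: [-0.4, 0.9, 0.1]
grip_width: 92.4
finger_force: 0.0
turn deg [ 0.062   0.0455 -0.3297] rows 1.0 scaled [ 0.0007  0.0005 -0.0038]
 shift(after turn, target axes) [ 0.0031 -0.0057  0.002 ]  (before, current axes) [ 0.0031 -0.0057  0.002 ] mm [ 3.1351  4.366  -0.5577] rows 1.0
```

```bash
for i in 1 2 3 4; do python3 -m inch '[0,0,0,0,0,0,-1]' | sed -n 2,4p; done
```

```text
tool_pos: [559.5, -133.5, 140.6]
tcp_rot: [-3.119, -0.35, -0.07]
contact_force: [0.1, 0.3, -0.3]
tool_pos: [559.7, -133.5, 141.1]
tcp_rot: [-3.119, -0.351, -0.069]
contact_force: [-0.4, -0.2, 0.6]
tool_pos: [559.7, -133.3, 141.1]
tcp_rot: [-3.119, -0.351, -0.069]
contact_force: [0.3, 0.1, -0.1]
tool_pos: [559.7, -133.2, 140.9]
tcp_rot: [-3.119, -0.351, -0.069]
contact_force: [0.0, -1.0, 0.8]
```

```bash
python3 -m inch '[0,0,-0.004,0.002,-0.0052,0.003,-1,0,0,0,0,0,0,-1,0,0,0,0,0,0,-1]'
python3 - <<'E'
from g import *
delta(frame(YP,TH)@FL,plat((0,0,15)))
E
python3 -m inch '[0,0,0,0,0,0,0.1,0,0,0,0,0,0,0.25,0,0,0,0,0,0,0.5,0,0,0,0,0,0,1,0,0,0,0,0,0,1,0,0,0,0,0,0,1,0,0,0,0,0,0,1,0,0,0,0,0,0,1]'
```

```text
time: 3.4
tool_pos: [562.2, -128.7, 138.7]
tcp_rot: [-3.121, -0.35, -0.062]
contact_force: [0.6, 0.8, 0.6]
grip_width: 91.8
finger_force: 0.0
turn deg [ 0.0503 -0.0287  0.0781] rows 1.0 scaled [ 0.0006 -0.0003  0.0009]
 shift(after turn, target axes) [ 0.0004  0.0007 -0.0004]  (before, current axes) [ 0.0004  0.0007 -0.0004] mm [ 0.1676 -0.5719  0.4374] rows 1.0
time: 4.07
tool_pos: [562.1, -128.9, 138.7]
tcp_rot: [-3.121, -0.35, -0.063]
contact_force: [0.0, 1.6, 1.5]
grip_width: 52.3
finger_force: 29.7
```

Gripped: opening 52.3 mm, 30 N, little side force. Pushing the gate back about 8 mm.

```bash
python3 -m inch '[0,0,0,-0.0035,0,0,1,0,0,0,-0.0035,0,0,1,0,0,0,-0.0035,0,0,1,0,0,0,0,0,0,1,0,0,0,0,0,0,1]'
python3 - <<'E'
from g import *
o=get_obs(); print(topl(o["tool_pos"]), RP.T@o["contact_force"], o["moment"])
E
```

```text
time: 4.48
tool_pos: [556.5, -128.8, 137.4]
tcp_rot: [-3.122, -0.356, -0.064]
contact_force: [7.9, 4.1, 0.7]
grip_width: 52.3
finger_force: 29.6
[-6.0642  0.17   15.417 ] [ 7.4006  4.5427 -2.0614] [ 0.7747 -1.1323  0.0867]
```

```bash
python3 -m inch '[0,0,0,-0.003,0,0,1,0,0,0,0,0,0,1,0,0,0,0,0,0,1,0,0,0,0,0,0,1]'
python3 - <<'E'
from g import *
o=get_obs(); print(topl(o["tool_pos"]), RP.T@o["contact_force"], o["moment"])
c=capture("side"); crop(c,"v2.png",295,345,175,225,12)
E
```

```text
time: 4.82
tool_pos: [554.7, -128.7, 136.9]
tcp_rot: [-3.122, -0.357, -0.064]
contact_force: [9.1, 5.9, 2.4]
grip_width: 52.5
finger_force: 29.7
[-7.9411  0.1172 15.5625] [ 8.983   6.4487 -0.8074] [ 0.826  -1.3287  0.0969]
```

View pics/v2.png

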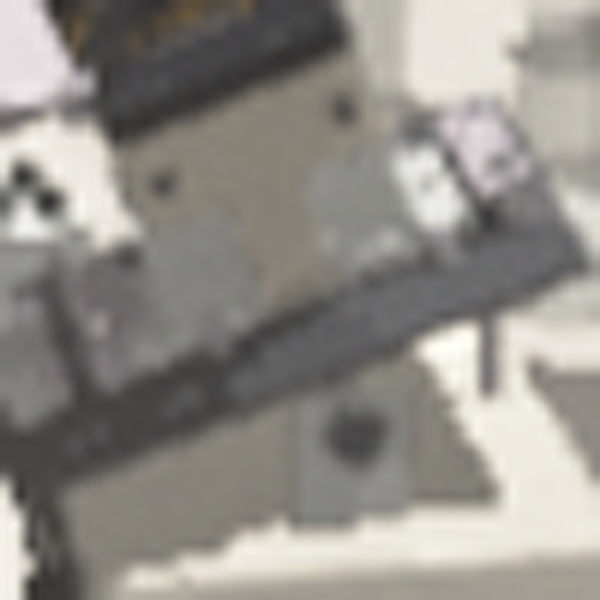

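The crop shows the block's upper flange (430,190) clear of the fixed lip (490,150), with a dark gap between them. Now I'll swing the upper end up about the lower end.

```bash
python3 -m inch '[0,0.025,0,-0.0005,-0.001,-0.0029,1,0,0.025,0,-0.0005,0,-0.0029,1,0,0.025,0,-0.0005,0,-0.0029,1,0,0,0,0,0,0,1,0,0,0,0,0,0,1]'
python3 - <<'E'
from g import *
o=get_obs(); print(topl(o["tool_pos"]), RP.T@o["contact_force"], o["moment"])
R,p=cur(); print("tilt deg",np.degrees(np.arcsin(R[2,0])), "pivot in plat",topl(p+R@np.array([-56,0,11.])))
E
```

```text
time: 5.28
tool_pos: [550.4, -128.7, 142.9]
tcp_rot: [-3.122, -0.469, -0.067]
contact_force: [9.1, 0.9, 1.0]
grip_width: 52.4
finger_force: 29.8
[-9.9416  0.0104 22.6613] [ 8.8453  1.3908 -2.2341] [ 0.1811 -1.2277 -0.0135]
tilt deg 26.84765660370314 pivot in plat [-64.2351  -0.0443   5.0767]
```

```bash
python3 -m inch '[0,0.025,0,-0.0005,0,-0.0026,1,0,0.025,0,-0.0005,0,-0.0026,1,0,0.025,0,-0.0005,0,-0.0026,1,0,0.025,0,-0.0005,0,-0.0026,1,0,0,0,0,0,0,1,0,0,0,0,0,0,1]'
python3 - <<'E'
from g import *
o=get_obs(); print(topl(o["tool_pos"]), RP.T@o["contact_force"], o["moment"])
R,p=cur(); print("tilt deg",np.degrees(np.arcsin(R[2,0])), "pivot in plat",topl(p+R@np.array([-56,0,11.])))
c=capture("side"); crop(c,"v3.png",275,350,165,240,8)
E
```

```text
time: 5.78
tool_pos: [544.5, -128.7, 149.3]
tcp_rot: [-3.12, -0.617, -0.07]
contact_force: [10.2, 0.4, 0.7]
grip_width: 51.6
finger_force: 29.9
[-13.2715  -0.1661  30.6571] [ 9.7359  0.9735 -2.8311] [ 0.1522 -1.3143  0.0065]
tilt deg 35.35711813603864 pivot in plat [-64.3643  -0.231    5.2303]
```

View pics/v3.png

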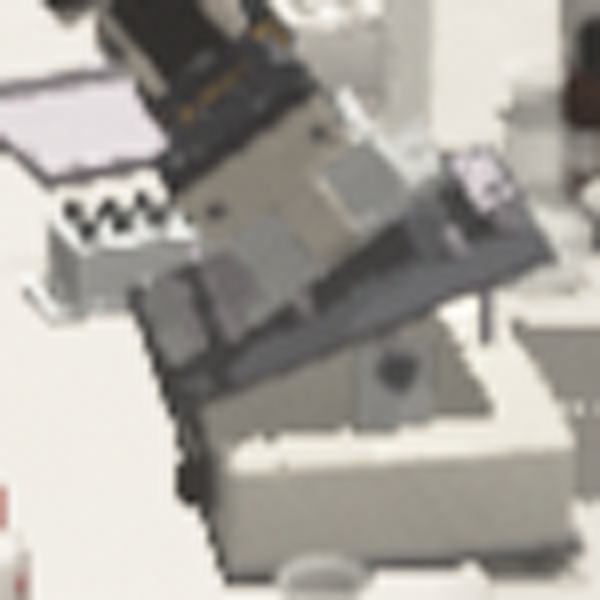

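The block now stands about 15° off the platform with its upper end above the fixed lip (380,160), and its lower flange is still under the gate lip (200,310). I'll withdraw it along the platform, then lift.

```bash
python3 -m inch '[0,0,0,0.005,0,0.0013,1,0,0,0,0.005,0,0.0013,1,0,0,0,0.005,0,0.0013,1,0,0,0,0.005,0,0.0013,1,0,0,0,0.005,0,0.0013,1,0,0,0,0.005,0,0.0013,1,0,0,0,0,0,0,1,0,0,0,0,0,0,1]'
python3 - <<'E'
from g import *
o=get_obs(); print(topl(o["tool_pos"]), RP.T@o["contact_force"], o["moment"])
R,p=cur(); print("tilt deg",np.degrees(np.arcsin(R[2,0])), "pivot in plat",topl(p+R@np.array([-56,0,11.])))
E
```

```text
time: 6.5
tool_pos: [566.1, -128.7, 156.0]
tcp_rot: [-3.118, -0.612, -0.069]
contact_force: [-0.1, 0.4, -0.5]
grip_width: 52.1
finger_force: 29.9
[ 9.2242  1.1475 29.6344] [-0.2442  0.3416 -0.431 ] [0.0956 0.5608 0.0776]
tilt deg 35.08442367818465 pivot in plat [-41.9894   1.0772   4.4519]
```

```bash
python3 -m inch '[0,0,0,0.0015,0,-0.005,1,0,0,0,0.0045,0,-0.016,1,0,0,0,0.0045,0,-0.016,1,0,0,0,0.0045,0,-0.016,1,0,0,0,0.0045,0,-0.016,1,0,0,0,0,0,-0.02,1,0,0,0,0,0,-0.02,1,0,0,0,0,0,0,1,0,0,0,0,0,0,1]'
python3 - <<'E'
from g import *
o=get_obs(); print(topl(o["tool_pos"]), o["contact_force"], o["moment"])
R,p=cur(); 
TP=np.array([560.4,372.5,0]); 
for off in (0,np.pi): print("tray yaw",.21); 
t=frame(.21,0)@FL
delta(t,TP+[0,0,200])
delta(t,TP+[0,0,3+15],(t,TP+[0,0,200]))
c=capture("side"); crop(c,"v4.png",255,355,135,235,6)
E
```

```text
time: 7.25
tool_pos: [528.5, -128.5, 236.9]
tcp_rot: [-3.119, -0.614, -0.07]
contact_force: [-1.4, 0.1, -2.9]
grip_width: 52.0
finger_force: 30.0
[  1.6617   0.9006 118.5385] [-1.4316  0.1242 -2.8771] [ 0.0195  0.6043 -0.0204]
tray yaw 0.21
tray yaw 0.21
turn deg [  3.6646 -35.0909 -15.1155] rows 6.0 scaled [ 0.0426 -0.4083 -0.1759]
 shift(after turn, target axes) [ 0.1696 -0.6042  0.0462]  (before, current axes) [-0.0296 -0.6265  0.0498] mm [ 31.9377 501.0007 -36.9391] rows 13.0
turn deg [0. 0. 0.] rows 0.0 scaled [0. 0. 0.]
 shift(after turn, target axes) [0.     0.     0.2275]  (before, current axes) [0.     0.     0.2275] mm [   0.    0. -182.] rows 5.0
```

View pics/v4.png

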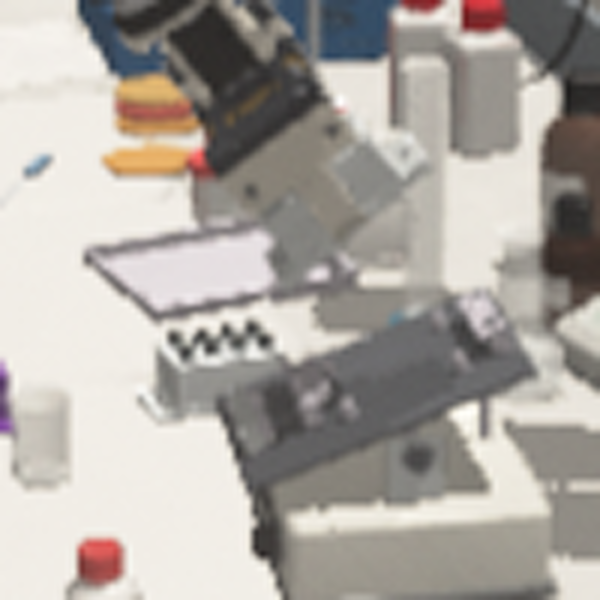

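The block is in hand and parallel to the tool. The nest is empty and the gate has shut (310,390). Levelling and carrying it to the tray.

```bash
python3 -m inch '[0.006,-0.058,-0.025,0,0,0,1,0.006,-0.058,-0.025,0,0,0,1,0.006,-0.058,-0.025,0,0,0,1,0.006,-0.058,-0.025,0,0,0,1,0.006,-0.058,-0.025,0,0,0,1,0.006,-0.058,-0.025,0,0,0,1,0.006,-0.058,-0.025,0,0,0,1,0,0,0,0,0,0,1,0,0,0,0,0,0,1]'
python3 - <<'E'
from g import *
t=frame(.21,0)@FL
delta(t,[561,362,130])
E
```

```text
time: 8.05
tool_pos: [529.4, -127.7, 234.4]
tcp_rot: [-3.14, -0.002, 0.21]
contact_force: [-0.6, 0.2, -2.9]
grip_width: 51.4
finger_force: 30.0
turn deg [-0.1029 -0.1394 -0.0212] rows 1.0 scaled [-0.0012 -0.0016 -0.0002]
 shift(after turn, target axes) [ 0.1663 -0.5904  0.1305]  (before, current axes) [ 0.1657 -0.5903  0.132 ] mm [  31.6124  489.7009 -104.421 ] rows 13.0
```

```bash
python3 -m inch '[0,0,0,0.005,-0.02,0,1,0,0,0,0.01,-0.04,0,1,0,0,0,0.01,-0.04,0,1,0,0,0,0.01,-0.04,0,1,0,0,0,0.01,-0.04,0,1,0,0,0,0.01,-0.04,0,1,0,0,0,0.01,-0.04,0,1,0,0,0,0.01,-0.04,0,1]'
python3 -m inch '[0,0,0,0.011,-0.04,0.01,1,0,0,0,0.011,-0.04,0.015,1,0,0,0,0.011,-0.04,0.015,1,0,0,0,0.011,-0.04,0.02,1,0,0,0,0.011,-0.04,0.02,1,0,0,0,0.011,-0.04,0.02,1,0,0,0,0.011,-0.04,0.02,1,0,0,0,0.011,-0.01,0.01,1,0,0,0,0,0,0,1,0,0,0,0,0,0,1]'
python3 - <<'E'
from g import *
t=frame(.21,0)@FL
delta(t,[561,362,3+15+2])
# block outline from the side view: grey block under the gripper, predicted corners vs. red-free check
R,p=cur(); s=capture("side"); B=R@FL
def q(x,y,z): return proj(s,[p+B@np.array([x,y,z-15.])])[0]
print("pred flange corners -y side", [q(x,-26,z).round(1).tolist() for x,z in((-56,0),(-56,8),(56,0),(56,8),(-40,42),(40,42))])
crop(s,"w.png",245,345,115,215,6)
E
```

```text
time: 8.72
tool_pos: [536.7, 120.4, 236.2]
tcp_rot: [-3.14, -0.004, 0.208]
contact_force: [1.1, -1.1, -1.2]
grip_width: 51.7
finger_force: 30.0
time: 9.55
tool_pos: [557.7, 360.3, 131.6]
tcp_rot: [-3.141, -0.001, 0.209]
contact_force: [-0.2, -1.6, -2.7]
grip_width: 51.9
finger_force: 30.0
turn deg [-0.0233 -0.0583 -0.0495] rows 1.0 scaled [-0.0003 -0.0007 -0.0006]
 shift(after turn, target axes) [ 0.0045 -0.0012  0.1394]  (before, current axes) [ 0.0044 -0.0012  0.1394] mm [   3.3434    1.7218 -111.5504] rows 3.0
pred flange corners -y side [[281.2, 162.1], [281.1, 160.4], [303.6, 158.7], [303.5, 157.0], [284.2, 152.7], [300.3, 150.4]]
```

```bash
python3 -m inch '[0,0,0,0.001,0,0.022,1,0,0,0,0.001,0,0.022,1,0,0,0,0.001,0,0.022,1,0,0,0,0.001,0,0.022,1,0,0,0,0,0,0.016,1,0,0,0,0,0,0.012,1,0,0,0,0,0,0.008,1,0,0,0,0,0,0.006,1,0,0,0,0,0,0.004,1,0,0,0,0,0,0,1]'
for i in 1 2 3 4; do python3 -m inch '[0,0,0,0,0,0.0013,1,0,0,0,0,0,0,1,0,0,0,0,0,0,1]' | sed -n 2,4p; done
```

```text
time: 10.43
tool_pos: [561.8, 361.3, 25.5]
tcp_rot: [-3.141, -0.002, 0.209]
contact_force: [0.3, 0.6, -2.6]
grip_width: 52.0
finger_force: 30.0
tool_pos: [562.0, 361.5, 25.0]
tcp_rot: [-3.141, -0.003, 0.209]
contact_force: [0.5, -0.4, -2.9]
tool_pos: [561.8, 361.3, 23.5]
tcp_rot: [-3.141, -0.002, 0.209]
contact_force: [-0.9, 0.2, -2.6]
tool_pos: [562.0, 361.4, 22.8]
tcp_rot: [-3.141, -0.003, 0.209]
contact_force: [0.3, -0.5, 1.0]
tool_pos: [562.3, 361.4, 22.3]
tcp_rot: [-3.141, -0.004, 0.209]
contact_force: [-0.6, -1.1, 5.7]
```

```bash
python3 -c "
from plant import *;o=get_obs();print(o['moment'],o['contact_force'])"
python3 -m inch '[0,0,0,0,0,-0.004,1,0,0,0,0,0,0,1,0,0,0,0,0,0,1]' | sed -n 2,4p; python3 -c "
from plant import *;o=get_obs();print(o['moment'],o['contact_force'])"
```

```text
[-0.22750608  0.45826288  0.06244251] [-0.5698456  -1.09461456  5.7091584 ]
tool_pos: [561.5, 361.2, 24.1]
tcp_rot: [3.142, -0.002, 0.209]
contact_force: [-0.8, 0.7, -3.7]
[ 0.00023338  0.05369756 -0.00379522] [-0.83318091  0.7190305  -3.71102508]
```

The block's −x end is about 5° low: it contacted 5 mm early, and the moment puts the contact at x ≈ −47 mm. Levelling before setting down.

```bash
python3 -m inch '[0,-0.028,0,0,0,0,1,0,-0.028,0,0,0,0,1,0,0,0,0,0,0.002,1,0,0,0,0,0,0.001,1,0,0,0,0,0,0,1,0,0,0,0,0,0,1]'
for i in 1 2 3 4; do python3 -m inch '[0,0,0,0,0,0.0012,1,0,0,0,0,0,0,1,0,0,0,0,0,0,1]' | sed -n 2,4p;python3 -c "
from plant import *;o=get_obs();print(o['moment'])"; done
```

```text
time: 12.18
tool_pos: [561.0, 361.2, 21.7]
tcp_rot: [3.141, 0.082, 0.209]
contact_force: [-0.6, -0.4, -2.8]
grip_width: 51.9
finger_force: 30.0
tool_pos: [561.4, 361.3, 21.3]
tcp_rot: [-3.141, 0.081, 0.209]
contact_force: [0.3, 0.3, -1.7]
[-0.01498878 -0.11127778 -0.01759964]
tool_pos: [561.4, 361.2, 20.2]
tcp_rot: [-3.141, 0.082, 0.209]
contact_force: [0.4, -0.9, -3.6]
[ 0.01091108 -0.03792819 -0.0055398 ]
tool_pos: [561.3, 361.2, 19.2]
tcp_rot: [-3.142, 0.082, 0.209]
contact_force: [1.0, -0.5, -3.1]
[ 0.00829983 -0.12079754 -0.00121969]
tool_pos: [561.5, 361.3, 18.6]
tcp_rot: [-3.141, 0.081, 0.209]
contact_force: [0.1, 1.0, -1.0]
[-0.02194476 -0.15130432 -0.02903207]
```

```bash
for i in 1 2; do python3 -m inch '[0,0,0,0,0,0.0008,1,0,0,0,0,0,0,1,0,0,0,0,0,0,1]' | sed -n 2,4p;python3 -c "
from plant import *;o=get_obs();print(o['moment'])"; done
```

```text
tool_pos: [561.5, 361.3, 18.4]
tcp_rot: [-3.141, 0.081, 0.209]
contact_force: [-2.6, -0.8, 5.6]
[-0.14081272  0.04160487 -0.0162615 ]
tool_pos: [561.4, 361.2, 18.2]
tcp_rot: [-3.141, 0.081, 0.209]
contact_force: [-3.7, -2.4, 8.0]
[-0.27685575  0.24166865  0.0699704 ]
```

```bash
python3 -m inch '[0,0,0,0,0,-0.0004,-0.17,0,0,0,0,0,0,-0.3,0,0,0,0,0,0,-0.45,0,0,0,0,0,0,-0.5,0,0,0,0,0,0,-0.5]'
python3 -m inch '[0,0,0,0,0,-0.005,-0.5,0,0,0,0,0,-0.02,-0.5,0,0,0,0,0,-0.03,-0.5,0,0,0,0,0,-0.04,-0.5,0,0,0,0,0,-0.04,-0.5,0,0.028,0,0,0,-0.04,-0.6,0,0.026,0,0,0,-0.02,-0.8,0,0,0,0,0,0,-1,0,0,0,0,0,0,-1]'
cat > chk.py <<'E'
from m import *
from g import *
def capfit(R,z,th=70):
    o=caps(*R,th); P=onz(c,[p for p,a in o],z); 
    print(len(o),P.mean(0),cv2.minAreaRect(P[:,:2].astype(np.float32)))
E
python3 - <<'E'
from chk import *
t=frame(.12,0)@FL
delta(t,[511.2,134.1,150]); delta(t,[511.2,134.1,15],(t,np.array([511.2,134.1,150.])))
capfit((231,253,188,226),48)
E
```

```text
time: 14.1
tool_pos: [561.2, 361.1, 17.1]
tcp_rot: [-3.142, 0.082, 0.209]
contact_force: [0.3, -0.1, 0.5]
grip_width: 68.3
finger_force: 0.0
time: 14.85
tool_pos: [573.0, 363.8, 174.2]
tcp_rot: [-3.141, -0.001, 0.209]
contact_force: [0.3, -0.3, -1.4]
grip_width: 88.7
finger_force: 0.0
turn deg [0.0122 0.1312 5.1077] rows 1.0 scaled [0.0001 0.0015 0.0594]
 shift(after turn, target axes) [-0.1104  0.2755  0.028 ]  (before, current axes) [-0.1344  0.2646  0.0283] mm [ -61.2811 -229.3677  -22.3921] rows 6.0
turn deg [0. 0. 0.] rows 0.0 scaled [0. 0. 0.]
 shift(after turn, target axes) [0.     0.     0.1688]  (before, current axes) [0.     0.     0.1688] mm [   0.    0. -135.] rows 4.0
8 [511.0232 133.8399  48.    ] ((510.87548828125, 134.16018676757812), (57.505924224853516, 26.399240493774414), 8.422089576721191)
```

```bash
python3 -m inch '[0,0,0.0594,0,0,0,-1,0,0,0,-0.0158,0.0394,0.004,-1,0,0,0,-0.0158,0.0394,0.004,-1,0,0,0,-0.0158,0.0394,0.004,-1,0,0,0,-0.0158,0.0394,0.004,-1,0,0,0,-0.0158,0.0394,0.004,-1,0,0,0,-0.0158,0.0394,0.004,-1,0,0,0,-0.0158,0.0394,0.004,-1,0,0,0,0,0,0,-1,0,0,0,0,0,0,-1]'
python3 - <<'E'
from g import *
t=frame(.12,0)@FL
delta(t,[511,134,13])
from chk import *
capfit((160,192,170,215),51)
E
```

```text
time: 15.73
tool_pos: [510.6, 132.4, 148.9]
tcp_rot: [-3.141, 0.005, 0.117]
contact_force: [1.0, 1.1, -0.0]
grip_width: 91.8
finger_force: 0.0
turn deg [-0.0207  0.2825 -0.1942] rows 1.0 scaled [-0.0002  0.0033 -0.0023]
 shift(after turn, target axes) [ 0.0007 -0.0019  0.1699]  (before, current axes) [ 0.0015 -0.0018  0.1699] mm [   0.385     1.5649 -135.9006] rows 4.0
9 [567.6949 363.0054  51.    ] ((583.7498779296875, 367.55712890625), (111.27967071533203, 34.40130615234375), 22.7218017578125)
```

```bash
python3 -m inch '[0,0.0033,-0.0023,0.0007,-0.0019,0.035,-1,0,0,0,0,0,0.035,-1,0,0,0,0,0,0.035,-1,0,0,0,0,0,0.035,-1,0,0,0,0,0,0.015,-1,0,0,0,0,0,0.01,-1,0,0,0,0,0,0.004,-1,0,0,0,0,0,0,-1,0,0,0,0,0,0,-1]'
python3 - <<'E'
from g import *
delta(frame(.12,0)@FL,[511,134,13])
E
```

```text
time: 16.53
tool_pos: [513.1, 136.2, 15.9]
tcp_rot: [-3.141, -0.006, 0.124]
contact_force: [-0.2, -0.2, 0.4]
grip_width: 92.0
finger_force: 0.0
turn deg [-0.0064 -0.3196  0.2282] rows 1.0 scaled [-0.0001 -0.0037  0.0027]
 shift(after turn, target axes) [-0.0029  0.0024  0.0037]  (before, current axes) [-0.0029  0.0024  0.0036] mm [-2.0522 -2.1622 -2.9281] rows 1.0
```

```bash
python3 -m inch '[0,-0.0035,0.0025,-0.0028,0.0024,0.0033,-1,0,0,0,0,0,0,-1,0,0,0,0,0,0,-1,0,0,0,0,0,0,0]'
python3 -m inch '[0,0,0,0,0,0,0.1,0,0,0,0,0,0,0.25,0,0,0,0,0,0,0.5,0,0,0,0,0,0,1,0,0,0,0,0,0,1,0,0,0,0,0,0,1,0,0,0,0,0,0,1]'
python3 -c "
from plant import *;o=get_obs();print(o['moment'])"
```

```text
time: 16.87
tool_pos: [510.7, 133.4, 13.2]
tcp_rot: [-3.142, -0.0, 0.119]
contact_force: [0.7, 0.0, 0.5]
grip_width: 88.3
finger_force: 0.0
time: 17.45
tool_pos: [510.3, 133.7, 12.7]
tcp_rot: [-3.141, 0.001, 0.119]
contact_force: [-0.4, 2.5, 0.6]
grip_width: 51.8
finger_force: 30.0
[ 0.25161926  0.06711052 -0.04404588]
```

Gripped at 51.8 mm, 30 N. I'll lift it clear, then use the empty nest to refine its lateral centre.

```bash
python3 -m inch '[0,0,0,0,0,-0.004,1,0,0,0,0,0,-0.02,1,0,0,0,0,0,-0.035,1,0,0,0,0,0,-0.045,1,0,0,0,0,0,-0.045,1,0,0,0,0,0,-0.045,1,0,0,0,0,0,-0.045,1,0,0,0,0,0,-0.04,1,0,0,0,0,0,0,1,0,0,0,0,0,0,1]'
python3 - <<'E'
from h import *
from g import *
from plant import *
print(get_obs()["moment"],get_obs()["contact_force"])
c=capture("top"); g=cv2.GaussianBlur(cv2.cvtColor(c["image"],cv2.COLOR_RGB2GRAY),(0,0),.6).astype(float)
n=RP[:,2]
def pp(uv,h=0):
    o,d=ray(c,uv); q=O+n*h; P=o+d*(((q-o)@n)/(d@n))[:,None]; return (P-O)@RP
L=[];Rr=[]
for v in range(166,210,2):
    row=g[v]; 
    i=next(u for u in range(306,285,-1) if row[u]>90); L.append((i+(row[i]-90)/(row[i]-row[i+1]),v))
    i=next((u for u in range(333,352) if row[u]>90),None)
    Rr.append((i-(row[i]-90)/(row[i]-row[i-1]),v) if i else (np.nan,v))
l=pp(L);r=pp(Rr); print("L y",l[:,1].round(1)); print("R y",r[:,1].round(1)); print("mid",np.nanmedian((l+r)[:,1]/2),"width",np.nanmedian((l-r)[:,1]))
print("yaw fit err",np.polyfit(l[:,0],l[:,1],1)[0],np.polyfit(r[:,0],r[:,1],1)[0])
# lips: light on dark, in columns 308..332
m=(g>85).astype(np.uint8); m[:, :306]=0; m[:,334:]=0
for v in range(166,222,2): 
    w=np.where(m[v])[0]; print(v, (pp([(w.mean(),v)],16)[0].round(1).tolist(),len(w)) if len(w) else None)
E
```

```text
time: 18.28
tool_pos: [511.1, 133.4, 237.4]
tcp_rot: [3.141, -0.002, 0.12]
contact_force: [-1.1, 0.0, -4.7]
grip_width: 51.9
finger_force: 30.0
[-0.0357  0.0189 -0.0423] [-1.1045  0.0134 -4.7089]
L y [66.1 64.7 65.5 65.2 65.2 66.9 66.9 67.9 67.6 67.6 68.2 67.9 67.4 67.3
 67.9 67.8 68.2 67.8 67.8 67.5 67.  68.1]
R y [-37.5 -69.1 -69.5 -69.1 -68.5 -68.3 -68.5 -68.3 -68.2 -67.8 -68.  -68.
 -69.2 -69.8 -67.8 -67.5 -67.3 -67.3 -67.2 -66.8 -66.7 -66.5]
mid -0.07872750911246129 width 135.27215050007052
yaw fit err -0.01805655189532098 0.03767279278396692
166 ([72.3, -5.5, 16.0], 4)
168 ([65.6, -2.5, 16.0], 18)
170 ([58.9, 2.2, 16.0], 18)
172 ([53.4, -8.7, 16.0], 15)
174 None
176 ([37.2, 31.3, 16.0], 1)
178 ([36.2, -32.4, 16.0], 1)
180 None
182 None
184 None
186 None
188 None
190 None
192 None
194 None
196 None
198 ([-34.1, 32.2, 16.0], 1)
200 ([-38.5, 7.2, 16.0], 3)
202 ([-44.7, 3.2, 16.0], 16)
204 ([-51.2, 1.9, 16.0], 19)
206 ([-57.7, 1.4, 16.0], 19)
208 ([-63.7, -5.2, 16.0], 9)
210 None
212 None
214 ([-84.6, 7.3, 16.0], 8)
216 ([-90.7, 1.9, 16.0], 19)
218 ([-97.3, 1.4, 16.0], 19)
220 ([-104.3, 5.7, 16.0], 16)
```

Nest check: plate mid y = −0.1 with width 135 (136 expected), pins at (±36, ±32), fixed lip edge ~+51, shut gate lip edge ~−42. The nest frame is confirmed to about 1 mm.

```bash
cat >> g.py <<'E'
ZT=13.  # TCP height above block underside in hand
def pose(px,pz,deg,py=0.3):
    B=frame(YP,TH+np.radians(deg)); return B@FL, plat((px,py,pz))+B@np.array([56,0,ZT-4])
def state():
    o=get_obs(); R,p=cur(); B=R@FL; Q=RP.T@B
    print("t",o["time"].__round__(2),"tilt",np.degrees(np.arctan2(Q[2,0],Q[0,0])).round(2),"yaw",Q[1,0].round(4),"roll",Q[2,1].round(4),"pivot",topl(p-B@np.array([56,0,ZT-4])),"Fplat",RP.T@o["contact_force"],"M",o["moment"],o["grip_width"])
E
python3 - <<'E'
from g import *
print(pose(-38,65,15)[1]); delta(*pose(-38,65,15))
E
```

```text
[ 550.1875 -130.0799  212.5315]
turn deg [-1.0292 35.179   9.9691] rows 6.0 scaled [-0.012   0.4093  0.116 ]
 shift(after turn, target axes) [0.0443 0.3272 0.0523]  (before, current axes) [0.0106 0.3329 0.0287] mm [  40.126  -263.3835  -22.9138] rows 7.0
```

```bash
python3 -m inch '[0,0,0,0.001,0.02,0,1,0,0,0,0.001,0.037,0,1,0,0,0,0.001,0.037,0,1,0,0,0,0.001,0.037,0,1,0,0,0,0.001,0.037,0,1,0,0,0,0.001,0.037,0,1,0,0,0,0.001,0.037,0,1,0,0,0,0.001,0.037,0,1,0,0,0,0.001,0.037,0,1,0,0,0,0.001,0.017,0,1]'
python3 -m inch '[-0.0017,0.0585,0.0166,0,0,0,1,-0.0017,0.0585,0.0166,0,0,0,1,-0.0017,0.0585,0.0166,0,0,0,1,-0.0017,0.0585,0.0166,0,0,0,1,-0.0017,0.0585,0.0166,0,0,0,1,-0.0017,0.0585,0.0166,0,0,0,1,-0.0017,0.0585,0.0166,0,0,0,1,0,0,0,0,0,0,1,0,0,0,0,0,0,1,0,0,0,0,0,0,1]' >/dev/null
python3 - <<'E'
from g import *
state(); delta(*pose(-38,25,15))
E
```

```text
time: 19.17
tool_pos: [549.4, -133.2, 233.0]
tcp_rot: [-3.141, 0.006, 0.117]
contact_force: [0.1, 0.6, -2.3]
grip_width: 51.9
finger_force: 30.0
t 20.0 tilt 14.87 yaw -0.0015 roll 0.0161 pivot [-29.7731   0.7675  86.5803] Fplat [-0.1644 -0.6861 -2.8466] M [0.0449 0.6204 0.0116] 51.924530140341574
turn deg [-0.0446  0.1056  0.0309] rows 1.0 scaled [-0.0005  0.0012  0.0004]
 shift(after turn, target axes) [-0.0298  0.0018  0.0716]  (before, current axes) [-0.0297  0.0018  0.0716] mm [ 13.3013   0.0045 -60.5981] rows 2.0
```

My frame helper composed yaw and tilt in the wrong order, which gave a 1–2° roll error. Fixing it before entry.

```bash
sed -i "s/from_euler('zy'/from_euler('ZY'/" g.py
python3 - <<'E'
from g import *
state(); delta(*pose(-36,25,15)); a=pose(-36,25,15); delta(*pose(-36,5.5,15),a); print(plat((92,0,0)),RP)
E
```

```text
t 20.0 tilt 14.83 yaw -0.0103 roll 0.0367 pivot [-29.7199  -0.9048  86.5972] Fplat [-0.1686 -0.6269 -2.86  ] M [0.0449 0.6204 0.0116] 51.924530140341574
turn deg [-2.0186  0.164  -0.5906] rows 1.0 scaled [-0.0235  0.0019 -0.0069]
 shift(after turn, target axes) [-0.0275 -0.0026  0.0721]  (before, current axes) [-0.0273  0.0002  0.0722] mm [ 15.2025   1.1868 -59.884 ] rows 2.0
turn deg [0. 0. 0.] rows 0.0 scaled [0. 0. 0.]
 shift(after turn, target axes) [-0.0063  0.      0.0235]  (before, current axes) [-0.0063  0.      0.0235] mm [  6.6745  -0.4009 -18.3178] rows 1.0
[ 653.7668 -134.4822  156.5466] [[ 0.9377  0.06   -0.3423]
 [-0.0563  0.9982  0.0206]
 [ 0.3429  0.      0.9394]]
```

```bash
python3 -m inch '[-0.0235,0.002,-0.007,0,0,0,1,0,0,0,-0.0069,-0.0006,0.018,1,0,0,0,-0.0069,-0.0006,0.018,1,0,0,0,-0.0069,-0.0006,0.018,1,0,0,0,-0.0069,-0.0006,0.018,1,0,0,0,0,0,0,1,0,0,0,0,0,0,1,0,0,0,0,0,0,1]' >/dev/null
python3 - <<'E'
from g import *
state(); delta(*pose(-36,5.5,15))
E
```

```text
t 20.67 tilt 15.21 yaw 0.0002 roll -0.0003 pivot [-34.7637   0.0758  25.7789] Fplat [-0.9099 -0.3302 -2.8917] M [ 0.077   0.6445 -0.0017] 51.73079146491351
turn deg [ 0.0162 -0.2101  0.0097] rows 1.0 scaled [ 0.0002 -0.0024  0.0001]
 shift(after turn, target axes) [-0.008  -0.0003  0.0243]  (before, current axes) [-0.0081 -0.0003  0.0243] mm [  5.9395  -0.1442 -19.6223] rows 1.0
```

```bash
python3 -m inch '[0,-0.002,0,-0.0027,0,0.0081,1,0,0,0,-0.0027,0,0.0081,1,0,0,0,-0.0027,0,0.008,1,0,0,0,0,0,0,1,0,0,0,0,0,0,1,0,0,0,0,0,0,1]' >/dev/null
python3 - <<'E'
from g import *
state(); delta(*pose(-52,5.5,15)); delta(*pose(-65,5,15),pose(-52,5.5,15)) 
s=capture("side"); crop(s,"v5.png",275,350,165,240,8)
E
```

```text
t 21.17 tilt 15.05 yaw -0.0006 roll -0.0007 pivot [-36.7373  -0.0196   5.5688] Fplat [-0.8057  0.5895 -2.9769] M [ 0.1006  0.6506 -0.0034] 51.769085366475764
turn deg [ 0.0488 -0.047  -0.036 ] rows 1.0 scaled [ 0.0006 -0.0005 -0.0004]
 shift(after turn, target axes) [-0.0184 -0.0004 -0.0048]  (before, current axes) [-0.0184 -0.0004 -0.0048] mm [-14.2348   1.2028  -5.3315] rows 1.0
turn deg [0. 0. 0.] rows 0.0 scaled [0. 0. 0.]
 shift(after turn, target axes) [-0.0159 -0.     -0.0036]  (before, current axes) [-0.0159 -0.     -0.0036] mm [-12.0187   0.722   -4.9274] rows 1.0
```

View pics/v5.png

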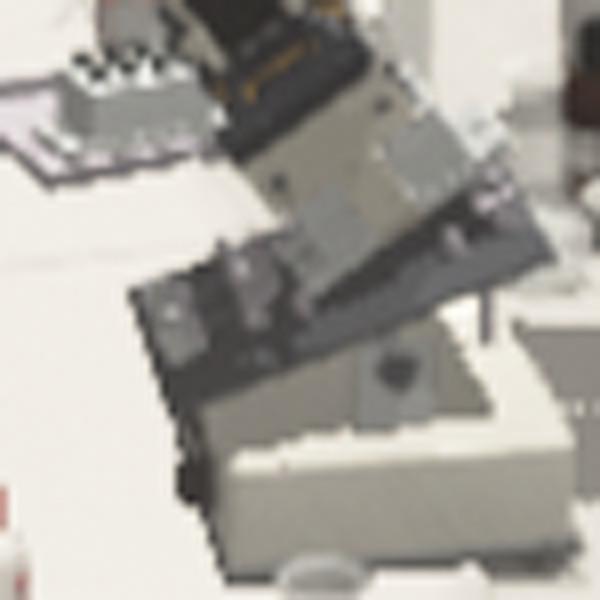

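v5 shows the finished block lying flat in the tray (140,110). The fresh block is tilted in the nest with its lower flange just in front of the gate lip (250,260). Sliding it in under the lip.

```bash
python3 -m inch '[0,0,0,-0.006,0,-0.0016,1,0,0,0,-0.006,0,-0.0016,1,0,0,0,-0.006,0,-0.0016,1,0,0,0,0,0,0,1,0,0,0,0,0,0,1]' >/dev/null
python3 - <<'E'
from g import *
state()
E
python3 -m inch '[0,0,0,-0.005,0,-0.0013,1,0,0,0,-0.005,0,-0.0013,1,0,0,0,0,0,0,1,0,0,0,0,0,0,1]' >/dev/null
python3 - <<'E'
from g import *
state()
E
```

```text
t 21.63 tilt 15.04 yaw -0.001 roll -0.0006 pivot [-51.8133  -0.004    5.482 ] Fplat [-1.151   0.3006 -3.7545] M [0.0543 0.6606 0.0114] 52.02343653113842
t 21.97 tilt 15.23 yaw -0.0014 roll -0.0014 pivot [-57.8274  -0.4017   5.8285] Fplat [ 6.1247  2.2541 -5.9884] M [ 0.3473 -0.6764  0.0303] 52.00431336127735
```

```bash
python3 -m inch '[0,0,0,-0.003,0,0.0002,1,0,0,0,-0.003,0,-0.0003,1,0,0,0,-0.0025,0,-0.0003,1,0,0,0,0,0,0,1,0,0,0,0,0,0,1]' >/dev/null
python3 - <<'E'
from g import *
state()
E
```

```text
t 22.38 tilt 15.38 yaw -0.0011 roll -0.002 pivot [-63.0206  -0.6399   5.0681] Fplat [ 8.1036  3.2645 -1.5779] M [ 0.5571 -1.0356  0.0182] 51.90059812368064
```

```bash
python3 -m inch '[0,-0.025,0,-0.0006,-0.001,0.0027,1,0,-0.025,0,-0.0001,0,0.0027,1,0,-0.025,0,0.0004,0,0.0026,1,0,-0.025,0,0.0004,0,0.0026,1,0,0,0,0,0,0,1,0,0,0,0,0,0,1]' >/dev/null
python3 - <<'E'
from g import *
state()
E
```

```text
t 22.88 tilt 6.97 yaw -0.0004 roll -0.0046 pivot [-62.7166  -0.687    4.7043] Fplat [ 7.1771 -0.8426  2.2396] M [-0.0185 -0.9013 -0.1285] 52.09555027468857
```

```bash
python3 -m inch '[0,0,0,-0.0015,0,0,1,0,-0.02,0,0.0003,0,0.002,1,0,0,0,0,0,0,1,0,0,0,0,0,0,1]' >/dev/null
python3 - <<'E'
from g import *
state()
E
python3 -m inch '[0,-0.02,0,0.0003,0,0.002,1,0,0,0,0,0,0,1,0,0,0,0,0,0,1]' >/dev/null
python3 - <<'E'
from g import *
state()
E
```

```text
t 23.22 tilt 5.15 yaw -0.0014 roll -0.0037 pivot [-64.9892  -0.4587   4.2966] Fplat [ 6.6146 -0.077  -0.1153] M [ 0.0896 -0.7544 -0.2185] 51.75692053916404
t 23.47 tilt 3.44 yaw -0.0015 roll -0.0035 pivot [-65.0063  -0.3566   4.2912] Fplat [ 6.9342  0.0453 -0.6521] M [ 0.0865 -0.6737 -0.25  ] 51.86506546890654
```

```bash
for i in 1 2; do python3 -m inch '[0,0,0,-0.0012,0,0,1,0,0,0,0,0,0,1,0,0,0,0,0,0,1]' >/dev/null
python3 - <<'E'
from g import *
state()
E
done
python3 - <<'E'
from g import *
s=capture("side"); g=cv2.cvtColor(s["image"],cv2.COLOR_RGB2GRAY)
# profile along the near (-y) flange edge/lip line at platform y=-20, z=12 (uphill end) and along gate side y=-31,z=15
for y,z,xs in((-20,9,range(36,66,2)),(-31,15,range(-80,-34,2))):
    q=proj(s,[plat((x,y,z)) for x in xs]).astype(np.float32)
    v=cv2.remap(g,q[:,0].reshape(1,-1),q[:,1].reshape(1,-1),cv2.INTER_LINEAR)[0]; print(y,z,list(zip(xs,v.tolist())))
E
```

```text
t 23.72 tilt 3.53 yaw -0.0017 roll -0.0038 pivot [-65.3969  -0.3617   4.3934] Fplat [ 8.4715  0.1736 -0.5471] M [ 0.1637 -1.1897 -0.1207] 51.83807460686393
t 23.97 tilt 3.54 yaw -0.0018 roll -0.0038 pivot [-66.2084  -0.3549   4.3814] Fplat [ 9.6287  0.2547 -1.79  ] M [ 0.2562 -1.2238 -0.1334] 51.99809156512398
-20 9 [(36, 139), (38, 143), (40, 131), (42, 119), (44, 113), (46, 112), (48, 106), (50, 104), (52, 113), (54, 129), (56, 135), (58, 139), (60, 144), (62, 139), (64, 135)]
-31 15 [(-80, 90), (-78, 81), (-76, 79), (-74, 85), (-72, 96), (-70, 111), (-68, 120), (-66, 118), (-64, 117), (-62, 119), (-60, 121), (-58, 121), (-56, 124), (-54, 128), (-52, 128), (-50, 128), (-48, 130), (-46, 134), (-44, 135), (-42, 136), (-40, 137), (-38, 136), (-36, 129)]
```

```bash
for i in 1; do python3 -m inch '[0,-0.02,0,0.0003,0,0.002,1,0,-0.02,0,0.0003,0,0.002,1,0,0,0,0,0,0,1,0,0,0,0,0,0,1]' >/dev/null
python3 - <<'E'
from g import *
state()
E
done
```

```text
t 24.35 tilt 0.17 yaw -0.0014 roll -0.0039 pivot [-65.5198  -0.3424   4.5477] Fplat [8.7825 0.2351 2.5329] M [ 0.2179 -1.1042 -0.1065] 52.30250006714634
```

```bash
for i in 1 2; do python3 -m inch '[0,-0.015,0,0.0002,0,0.0015,1,0,0,0,0,0,0,1,0,0,0,0,0,0,1,0,0,0,0,0,0,1]' >/dev/null
python3 - <<'E'
from g import *
state()
E
done
```

```text
t 24.68 tilt -1.13 yaw -0.0018 roll -0.0038 pivot [-65.9968  -0.3272   4.7214] Fplat [ 7.7009 -0.6092  2.8705] M [ 0.075  -1.0401 -0.2147] 51.80448464426913
t 25.02 tilt -2.46 yaw -0.0012 roll -0.0038 pivot [-66.4884  -0.3516   5.6322] Fplat [ 3.9298  0.5597 14.0054] M [-0.043  -0.2742 -0.2338] 51.836129980873125
```

Forces and geometry show the block flat on the nest floor: centre height ≈ seated height, and the load is now shared by the upper end. The gate is held about fully open. I'll ease the down-pressure and let the spring slide the block up under the fixed lip.

```bash
python3 -m inch '[0,0,0,0,0,-0.0008,1,0,0,0,0,0,0,1,0,0,0,0,0,0,1]' >/dev/null
python3 - <<'E'
from g import *
state()
E
python3 -m inch '[0,0,0,0.002,0,-0.0001,1,0,0,0,0.002,0,-0.0001,1,0,0,0,0.002,0,-0.0001,1,0,0,0,0,0,0,1,0,0,0,0,0,0,1]' >/dev/null
python3 - <<'E'
from g import *
state()
E
```

```text
t 25.27 tilt -2.41 yaw -0.0016 roll -0.0039 pivot [-65.9712  -0.394    5.5972] Fplat [ 8.0625 -0.8063  5.7799] M [ 0.0883 -0.7729 -0.2379] 51.792274386633665
t 25.68 tilt -2.62 yaw -0.001 roll -0.0035 pivot [-63.005   -0.3864   5.8322] Fplat [ 0.5427 -2.2698 10.2612] M [-0.355  -0.1082 -0.2952] 52.07252857352296
```

```bash
python3 -m inch '[0,0,0,0,0,-0.001,1,0,0,0,0,0,0,1,0,0,0,0,0,0,1]' >/dev/null
python3 - <<'E'
from g import *
state()
E
python3 -m inch '[0,0,0,0.001,0,-0.0001,1,0,0,0,0,0,0,1,0,0,0,0,0,0,1]' >/dev/null
python3 - <<'E'
from g import *
state()
E
```

```text
t 25.93 tilt -2.56 yaw -0.0013 roll -0.0035 pivot [-62.3597  -0.4209   5.8055] Fplat [ 6.0167 -2.1392  1.2278] M [-0.3747 -0.8871 -0.2405] 51.6240321608912
t 26.18 tilt -2.64 yaw -0.0011 roll -0.0033 pivot [-62.2957  -0.3692   5.852 ] Fplat [ 4.3136 -3.5541  4.8477] M [-0.704  -0.9394 -0.3011] 51.57420719864013
```

Moving up-slope now raises Fx and Fz, so something may be catching. I'll compare the flange's upper end with the earlier seated-height picture numerically.

Run:
```python
from g import *
np.set_printoptions(linewidth=200)
s=capture("side"); g=cv2.cvtColor(s["image"],cv2.COLOR_RGB2GRAY)
old=cv2.resize(cv2.cvtColor(cv2.imread("pics/v2.png"),cv2.COLOR_BGR2GRAY),(50,50),interpolation=cv2.INTER_AREA)
print("v2 rows183-198 cols322-340"); print(old[8:24,27:46]); print("now"); print(g[183:199,322:341])
for nm,dx,b in(("flat@-8",-8,0),("flat@-6.5",-6.5,0),("6deg",-6.5,6)):
    B=frame(YP,TH+np.radians(b)); lo=plat((-56+dx,0,0))
    print(nm,proj(s,[lo+B@np.array(q,float) for q in((112,-26,0),(112,-26,8),(96,-26,8),(96,-26,42),(112,26,8),(96,26,42))]).round(1).tolist())
print("lip",proj(s,[plat((51,-31,16)),plat((51,-31,11)),plat((51,31,16))]).round(1).tolist())
```

```text
v2 rows183-198 cols322-340
[[113  95 114 144 152 153 150 166 196 201 207 200 180 186 181 197 180 182 185]
 [111  86 104 142 154 158 142 130 135 156 187 187 176 186 174 172 177 182 187]
 [124 111 120 141 153 157 131 111 117 155 200 199 212 211 191 154 164 181 186]
 [132 134 135 138 144 146 135 115 122 142 179 196 215 214 202 167 141 171 185]
 [133 136 134 138 142 155 171 169 187 163 136 187 213 205 185 165 143 161 179]
 [138 136 133 141 142 166 207 221 229 198 116 160 209 182 144 155 172 152 155]
 [142 141 140 141 141 162 209 226 215 203 159 140 187 181 163 161 165 135 139]
 [142 140 140 139 139 146 182 213 198 216 206 132 143 182 169 143 127 121 139]
 [140 139 139 139 138 140 162 205 220 231 222 169 116 126 116 125 123 122 128]
 [137 138 137 138 137 137 150 191 228 234 225 180 110  75  88 115 120 125 123]
 [138 137 137 137 138 138 136 157 201 213 196 141 107  67  75  98 109 114 113]
 [148 140 138 140 151 163 147 132 143 157 148 107  91  80  83  92  98 102 105]
 [149 139 142 152 160 167 151 132 114 124 131 104  91  97 100 104 104 104 107]
 [134 135 143 149 141 131 123 114  94 107 123 
[... 1127 characters left out ...]
 92  97 100 105]
 [137 139 145 149 135 148 156 141 123 124 134 104  94  98 101 105 105 105 106]
 [141 154 157 150 133 133 122 115  99 106 124 119 106 106 106 107 106 107 108]
 [140 156 156 136 122 115  96  95  88  96 106 106 105 106 107 107 106 105 102]
 [121 125 131 123  97 101 101 107 106 106 106 107 105 107 107 106 101  93  94]]
flat@-8 [[334.5, 194.4], [333.8, 192.5], [329.7, 194.3], [326.6, 186.1], [330.5, 187.2], [323.4, 181.0]]
flat@-6.5 [[334.9, 194.3], [334.2, 192.4], [330.1, 194.1], [327.0, 186.0], [330.8, 187.1], [323.8, 180.8]]
6deg [[333.7, 191.6], [332.8, 189.7], [328.8, 191.9], [324.8, 184.1], [329.4, 184.5], [321.6, 179.0]]
lip [[334.2, 190.8], [334.7, 192.0], [330.2, 184.5]]
```

The flange's exposed top has shrunk about 2 px (~6.5 mm up-slope from the v2 position). Its far edge is hidden under the fixed lip at the same row height, and the dark gap is gone. So the block is flat and essentially home, about 5 mm off-centre in the hand. Releasing so the spring can clamp it.

```bash
python3 -m inch '[0,0,0,0,0,0,-0.2,0,0,0,0,0,0,-0.4,0,0,0,0,0,0,-0.6,0,0,0,0,0,0,-0.6,0,0,0,0,0,0,-0.6]'
python3 - <<'E'
from g import *
np.set_printoptions(linewidth=200)
state(); s=capture("side"); g=cv2.cvtColor(s["image"],cv2.COLOR_RGB2GRAY)
print(g[185:197,322:341])
E
```

```text
time: 26.65
tool_pos: [554.9, -126.1, 132.7]
tcp_rot: [-3.14, -0.296, -0.061]
contact_force: [-2.2, 6.2, 9.5]
grip_width: 72.6
finger_force: 4.9
t 26.65 tilt -3.08 yaw -0.0005 roll 0.0017 pivot [-65.7723   2.4415   5.6101] Fplat [0.7891 6.0789 9.7913] M [0.7932 0.0561 0.2084] 72.59351258963743
[[131 123 109 124 144 172 192 133 118 160 209 198 216 212 194 150 165 181 185]
 [131 130 131 132 141 146 147 124 107 138 181 193 216 211 205 170 138 172 184]
 [132 134 137 140 142 137 137 144 144 127 140 193 211 207 187 166 138 161 182]
 [132 130 143 144 146 145 142 156 188 182 132 163 215 180 135 153 178 150 155]
 [139 134 145 143 143 142 141 146 188 209 124 144 199 178 163 160 174 133 137]
 [144 141 141 142 140 140 139 137 167 208 171 133 160 190 175 139 123 119 140]
 [143 142 140 139 140 140 141 139 155 204 218 144 137 143 120 124 123 123 124]
 [141 139 139 141 140 139 140 138 139 177 222 171 138 125 121 118 121 126 124]
 [139 138 140 139 139 138 140 145 150 177 203 170 126 114 107  97 110 113 115]
 [145 140 139 140 138 147 161 157 147 157 146 110 105  90  91  91  96 100 106]
 [145 140 144 149 137 150 165 153 131 126 135 106  94 100 100 105 105 106 108]
 [149 166 157 149 133 134 123 119 114 107 123 118 107 106 107 105 106 106 106]]
```

The fingertips were resting on the nest floor, which explains the up-force. Lifting away along the tool axis.

```bash
python3 -m inch '[0,0,0,0,0,-0.003,-0.6,0,0,0,0,0,-0.005,-0.6,0,0,0,0,0,0,-0.6,0,0,0,0,0,0,-0.6]'
python3 -m inch '[0,0,0,0,0,-0.01,-0.7,0,0,0,0,0,-0.03,-0.8,0,0,0,0,0,-0.045,-1,0,0,0,0,0,-0.045,-1,0,0,0,0,0,-0.045,-1,0,0,0,-0.04,0,-0.03,-1,0,0,0,-0.045,0,-0.02,-1,0,0,0,-0.045,0,0,-1,0,0,0,-0.045,0,0,-1,0,0,0,0,0,0,-1]'
python3 - <<'E'
from chk import *
import subprocess
D=caps(308,331,174,206,60); print([(p.round(1).tolist(),round(a,1)) for p,a in D])
print("was: 314.8,180.5 323.3,181.4 314.7,186.7 322.7,187.3 314.4,192.6 322,193.3 313.8,198.7 321.6,199.4")
D=caps(160,192,170,215,70); print([(p.round(1).tolist(),round(a,1)) for p,a in D])
E
```

```text
time: 27.03
tool_pos: [553.0, -127.5, 138.1]
tcp_rot: [-3.141, -0.296, -0.061]
contact_force: [-0.5, -0.9, -0.6]
grip_width: 73.6
finger_force: 0.0
time: 27.87
tool_pos: [360.8, -113.5, 266.7]
tcp_rot: [-3.138, -0.29, -0.062]
contact_force: [-0.5, 0.4, -0.5]
grip_width: 91.9
finger_force: 0.0
[([329.5, 175.1], np.float64(6.0)), ([314.7, 179.9], np.float64(3.3)), ([316.9, 181.1], np.float64(2.4)), ([323.5, 181.5], np.float64(7.8)), ([315.1, 186.8], np.float64(6.9)), ([323.0, 187.4], np.float64(9.7)), ([314.6, 192.5], np.float64(7.9)), ([321.6, 193.2], np.float64(4.8)), ([314.3, 198.9], np.float64(7.8)), ([322.0, 199.5], np.float64(7.7)), ([308.4, 199.8], np.float64(3.7)), ([318.8, 203.3], np.float64(2.3))]
was: 314.8,180.5 323.3,181.4 314.7,186.7 322.7,187.3 314.4,192.6 322,193.3 313.8,198.7 321.6,199.4
[([164.4, 170.4], np.float64(13.5)), ([178.6, 181.5], np.float64(6.5)), ([171.5, 182.9], np.float64(6.6)), ([179.3, 187.0], np.float64(5.6)), ([172.3, 188.4], np.float64(6.1)), ([180.2, 192.4], np.float64(5.6)), ([172.8, 193.6], np.float64(7.6)), ([180.9, 197.6], np.float64(6.3)), ([173.7, 198.9], np.float64(6.0))]
```

The cap positions match the originally seated block to about 0.2 px (<1 mm), so it's home. One last numeric comparison with the first pictures (rocker region, bystanders), then hand in.

Run:
```python
from g import *
from p import fit, ij
for n,reg in(("side",(160,240,285,350)),("top",(150,225,288,350))):
    a=cv2.imread(f"pics/{n}0.png").astype(int); b=capture(n)["image"][:,:,::-1].astype(int); d=np.abs(a-b).max(2)
    y0,y1,x0,x1=reg; print(n,"rocker region diff: mean",d[y0:y1,x0:x1].mean().round(1),"n>60",(d[y0:y1,x0:x1]>60).sum())
    m=cv2.morphologyEx((d>45).astype(np.uint8),cv2.MORPH_CLOSE,np.ones((5,5))); k,_,st,_=cv2.connectedComponentsWithStats(m)
    print([s[:5].tolist() for s in st[1:] if s[4]>12])
c=capture("top"); T=np.array([(171.5,182.9),(178.6,181.5),(172.3,188.4),(179.3,187),(172.8,193.6),(180.2,192.4),(173.7,198.9),(180.9,197.6)])
A,r=fit(onz(c,T,51)); print("tray block",A[0],"yaw",np.arctan2(A[1][1],A[1][0]),"pitch",np.linalg.norm(A[1]),np.linalg.norm(A[2]),"res",r)
```

```text
fresh o [511.2 134.1  48. ] pitch 18.84060958013692 24.18374602489877 yaw 0.12013117166264368 0.12105281278766308 0.6883974546389311
fin o [ 567.5 -129.3  125. ] pitch 19.089746629280402 24.94826654961515 yaw -0.05612474122292776 -0.06639512702362123 0.9192953467572238
plate corners px pred [[299.8800164832294, 157.4513252668027], [342.4300734103145, 160.8123677968444], [337.6979212613097, 217.02715013498226], [296.10078799642395, 213.66242400502065]]
tray [[628.6 464.1  16. ]
 [657.  318.   16. ]
 [493.4 281.4  16. ]
 [462.5 426.5  16. ]] [560.4 372.5  16. ] [170.2 148.8 167.6 148.3]
flaskA [ 470.  -401.1   60. ]
beaker [370.1  38.7  50. ]
cup [349.5 288.3  60. ]
buf [ 365.6 -225.2   80. ]
purple [337.5 154.4  45. ]
flaskB? [712.2 101.5  60. ]
cyl? [667.4 209.8 100. ]
side pred fresh [[316.1 185.6]]
side rocker region diff: mean 7.8 n>60 286
[[103, 0, 167, 258, 11955], [129, 34, 7, 11, 30], [170, 128, 13, 2, 16], [122, 160, 36, 36, 516], [278, 169, 26, 36, 514], [122, 216, 18, 12, 109], [230, 220, 18, 23, 238]]
top rocker region diff: mean 4.6 n>60 5
[[170, 179, 18, 30, 386], [235, 195, 17, 30, 395], [242, 237, 231, 163, 12504], [187, 308, 107, 92, 4008], [286, 317, 7, 12, 39], [449, 328, 18, 14, 166], [472, 330, 42, 61, 1935], [84, 360, 85, 40, 1713], [179, 396, 7, 4, 21]]
tray block [560.1 357.7  51. ] yaw 0.21821829207944107 pitch 18.85578700514821 24.859716683197558 res 0.4883876468866788
```

```bash
python3 -c "
from plant import *
o=get_obs();print(o['time'],o['contact_force'],abs(o['dq']).max());print(close_job())"
```

```text
28.1667 [-0.42999328  0.43603481 -0.47723067] 0.005767241834371862
the job is handed in; nothing more can be done
None
```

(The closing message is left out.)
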